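Refit the cleaned dust filter on its dock and lock it

TASK

The cleaned dust filter is draining on its sloping rack. Swing the dock's keeper arm open, well clear of the seat; then lift the filter off the rack, turn it upright and set it fully home on the dock's two pegs without dropping it, lying flat on the dock; and then swing the keeper arm shut over the filter's plate until it rests in its catch. Let go of everything and leave the abrasive roll, the tin and the sanding block where they are.

Things in the scene. Friction and masses are not known exactly. Their poses are not given: they have to be found in the camera images.
- filter: Loose filter, 0.3-0.65 kg. Origin: centre of flat underside, z out of its top. Grey plate 120 (x) x 180 (y) x 10 mm, two 16 mm through holes at x 0, y +-62; round pleated paper body 84 mm wide to z 50; cap 88 mm wide to z 56; black grip rib 16 (x) x 70 (y) mm, z 56 to 92. Same turned half round: either way fits. Starts on the rack's slope, z leaning 30 deg to the rack's -x.
- grip (a point): Point on the filter inside the grip rib, at x = y = 0, z = 78 mm in the filter's frame: a good TCP position, closing along the filter's x on the 16 mm thickness with the tool along the filter's -z.
- rack: Fixed aluminium drain rack, 150 x 220 mm foot, about 105 mm high at the back. Origin: centre of its underside, z up. Its board slopes 30 degrees, rising towards its +x; a lip 12 mm high at the low (-x) edge holds the filter, so lift the filter off along the filter's own z.
- dock: Fixed grey suction box 210 x 210 x 60 mm high. Origin: centre of underside, z up. On its flat top two steel pegs, 12 mm diameter, 24 tall (top 8 mm tapers to 4 mm), at x 0, y +-62. Keeper arm along y = +80: hinge post at x -85, dark C-shaped catch (top 90 mm above table, open to +y) at x +88. Seated, the filter's underside lies on the box top, its x along the dock's x (either way round).
- seat (a point): Centre of the dock's top face, 60 mm above its underside, midway between the pegs: where the filter's origin belongs. Axes as the dock's.
- keeper (a joint): Angle of the level steel keeper arm, rad: 0 = shut, along dock +x, tip in the catch (stop there); grows as it swings outwards to dock +y (anticlockwise from above), to 1.75. Stays where left; about 1 N at the knob moves it. Arm 12 mm wide, 178 long from hinge, underside 74 mm above table (4 above a seated filter's plate). Under 0.6 it bars the seat; starts at 0 to 0.5.
- hinge (a point): The keeper arm's hinge axis, at x = -85, y = 80, z = 78 mm in the dock's frame.
- knob (a point): On the keeper arm's upright round knob (14 mm diameter, black, 150 mm from the hinge axis; it stands from 82 to 122 mm above the table): point on its axis 112 mm above the table, a good TCP position for pinching it from above.
- roll: Bystander: loose roll of abrasive, upright tube 90 mm across, 70 mm high. Origin: centre of its underside.
- tin: Bystander: loose tin 80 mm across, 85 mm high. Origin: centre of its underside.
- block: Bystander: loose cork sanding block 65 x 110 x 38 mm. Origin: centre of its underside.
There are look-alikes about, which are no part of the job. Leave any yellow look-alike of the filter alone.

How it is judged:
By the outcome, as a careful person would: the job done as asked, in the order asked, and still so for the second after the job is handed in, with the robot touching nothing.
It also fails if it takes over 72 s, if anything falls off the work surface, if the arm or the gripper's body presses on something with over 40 N, if the wrist force passes 120 N, or if a joint passes its speed limit or range.

ROBOT

A 6-joint arm with a two-finger parallel gripper is mounted at the origin on the work surface. World frame = base frame: x ahead of the robot, y to its left, z up, the work surface at z = 0. Lengths are in mm, angles in rad, forces in N, time in s.
With the tool pointing down it reaches from about 350 to 925 mm from the base axis. Payload 6.4 kg.
Tool frame: the origin (TCP) lies between the finger pads, 19 mm behind the fingertips; this is the grasp point; z points along the fingers, y is the line along which they close (so a half turn about z gives the same grasp; the last joint's range is limited). The gripper opens to 94 mm and grips with 3 to 60 N. Pads are 16 mm wide; open, the fingers measure 119 mm over their backs; the gripper's body (75 mm by 177 mm) begins 78 mm behind the grasp point.
Start: joints at [-1.461, 0.245, 1.558, -0, 1.339, -0.174], TCP at [182.008, -624.009, 224.255] pointing down, gripper open.
Joint ranges: [-3.13, 3.13], [-1.02, 2.26], [0.13, 2.54], [-0.95, 4.09], [0.21, 2.88], [-2.74, 2.74]. Speed limits (rad/s): [2.57, 2.57, 3.14, 3.14, 3.14, 3.14].

INTERFACE

Orientations are given as a unit quaternion [x, y, z, w].
In Python, from plant import sense, eyes, job gives the robot as it stands.
- The arm moves only by the tool send_rows, never from a script. Its argument "increments" is a list of rows, each a list of 4 numbers: the shift along the tool's x, y, z each as a share of 0.3 m, from -1 to 1, then the turn about the tool's z as a share of 30 degrees, from -1 to 1. In form: [[tx, ty, tz, twist], ...]. A call has 1 to 8 rows; each row is the pose to reach, as a shift and turn from the pose commanded when the call began, along the tool's axes at that moment; what a row does not reach only later rows make up. A row lasts 1/12 s, in which the tool goes at most 41.7 mm and 7.16 degrees, less where a joint would pass 70% of its speed; a pose out of reach is approached as far as the arm can. A call with a number of a shift or a turn outside -1 to 1 is refused whole. A call with a gripper value outside its range is refused whole. "claw" is the opening, from -1 (shut) to 1 (fully open), set as the call begins (left out, the last holds). The fingers move at their own pace and stop on an object; "squeeze" is the grip in N (left out, the last holds). Time passes only in rows, so rows that repeat a pose let the fingers close. It gives the time, the measured TCP pose, the force, the opening and the grip force at its end, in the units of the state.
- sense(): the state, without advancing time (a new reading comes with each control period).
- eyes.grab_frame(name): name is "side" or "top" or "wrist"; returns a dict with "img" (420x560x3 uint8, red, green, blue), "camera_matrix" (3x3 intrinsics, pixels), "dist" ([k1, k2, p1, p2, k3] as OpenCV has them; the pictures are not rectified), "origin" and "attitude" of the camera in the world; the wrist camera has in their place "tool_from_camera" (4x4, takes a point from camera to tool coordinates, whose origin is the TCP and whose axes are the flange's). Camera axes: x right, y down, z forward; pixel columns grow to the right and rows downward; lengths in mm; the calibration is good to about 2 mm. A picture is of the moment at which its call begins: read the wrist's pose just before it. There is no depth.
- job.close_job(): hands the job in; it is judged then, once.
The state is a dict: "time": time; "joints": joint angles; "joint_vel": joint speeds; "tau": joint torques, N m; "tool_pos": TCP position; "ee_rot": TCP orientation; "force": force on the tool from outside, world axes, zero at the start; "moment": the same for the moment, N m; "grip_width": finger opening in mm; "grasp_force": force on a finger pad.
Only numpy, scipy, OpenCV 4.12 (cv2) and the standard library are available. Lean on these libraries where they do the work, as an engineer would, in place of code of your own. Each camera call takes 0.05 s, during which the arm holds its last target. There are 200 camera calls.

## Working session

There is one attempt and no reset: what is moved stays moved. The work goes in short steps, Python scripts to look and compute and a tool call to move; the robot and the scene stay as the last step left them, time stands still between calls to the robot, and variables do not carry over. Pictures are saved under pics/ and viewed, at most 10 in all, crops included, and the job is handed in when it is done.

Besides the shell and the picture viewer there is one more tool, called after "Request:" by a JSON object that holds its "method" and its "body", one argument or row to a line. send_rows: Moves the arm, as the interface text tells. Its arguments: {"type":"object","properties":{"increments":{"type":"array","items":{"type":"array","items":{"type":"number"}}},"claw":{"type":"number"},"squeeze":{"type":"number"}},"required":["increments"]}

```bash
mkdir -p pics
cat > h.py <<'E'
import numpy as np, cv2
from scipy.spatial.transform import Rotation as R
from plant import sense, eyes, job
def rot(a):
    a=np.array(a,float); return R.from_quat(a).as_matrix() if a.size==4 else a.reshape(3,3)
def grab(n):
    s=sense(); f=eyes.grab_frame(n)
    if n=='wrist':
        T=np.array(f['tool_from_camera']); M=rot(s['ee_rot'])
        f['R']=M@T[:3,:3]; f['o']=M@T[:3,3]+np.array(s['tool_pos'])
    else: f['R']=rot(f['attitude']); f['o']=np.array(f['origin'],float)
    return f
def save(f,name): cv2.imwrite('pics/'+name,cv2.cvtColor(f['img'],cv2.COLOR_RGB2BGR))
def onz(f,uv,z):
    p=cv2.undistortPoints(np.array(uv,float).reshape(-1,1,2),np.array(f['camera_matrix']),np.array(f['dist'])).reshape(-1,2)
    d=np.c_[p,np.ones(len(p))]@f['R'].T
    return f['o']+d*((z-f['o'][2])/d[:,2])[:,None]
def proj(f,P):
    Rc=f['R'].T; r,_=cv2.Rodrigues(Rc)
    return cv2.projectPoints(np.array(P,float).reshape(-1,1,3),r,-Rc@f['o'],np.array(f['camera_matrix']),np.array(f['dist']))[0].reshape(-1,2)
def loc(p):  # world shift -> tool-axis shares, from measured pose
    s=sense(); return rot(s['ee_rot']).T@(np.array(p)-np.array(s['tool_pos']))/300
E
python3 - <<'E'
from h import *
for n in ['top','side']:
    f=grab(n); save(f,n+'0.png'); print(n,f['o'],f['R'].round(3).tolist(),f['camera_matrix'])
s=sense(); print({k:np.round(v,3).tolist() for k,v in s.items()}); print(rot(s['ee_rot']).round(3))
E
```

```text
top [ 435.23442281   69.53836646 1448.9614207 ] [[0.0, -0.996, 0.092], [-1.0, -0.002, -0.021], [0.021, -0.092, -0.996]] [[516.95424771   0.         278.78704494]
 [  0.         516.95424771 208.02904217]
 [  0.           0.           1.        ]]
side [-204.21112763  928.77661645  768.78616981] [[-0.742, -0.352, 0.57], [-0.67, 0.362, -0.648], [0.022, -0.863, -0.505]] [[512.05926091   0.         280.6663501 ]
 [  0.         512.05926091 208.61525574]
 [  0.           0.           1.        ]]
{'time': 0.1, 'joints': [-1.461, 0.246, 1.559, 0.0, 1.339, -0.174], 'joint_vel': [-0.001, -0.002, -0.003, -0.0, -0.001, 0.001], 'tau': [-0.0, -41.691, -31.553, 0.069, 0.031, -0.0], 'tool_pos': [181.95, -623.494, 223.263], 'ee_rot': [0.99, 0.141, 0.0, -0.001], 'force': [-0.951, -0.334, -0.552], 'moment': [0.01, -0.014, -0.01], 'grasp_force': 0.0, 'grip_width': 93.81}
[[ 0.96   0.28  -0.   ]
 [ 0.28  -0.96   0.002]
 [ 0.    -0.002 -1.   ]]
```

View pics/top0.png

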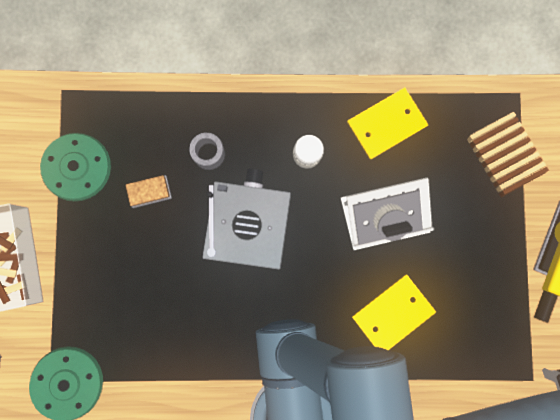

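View pics/side0.png

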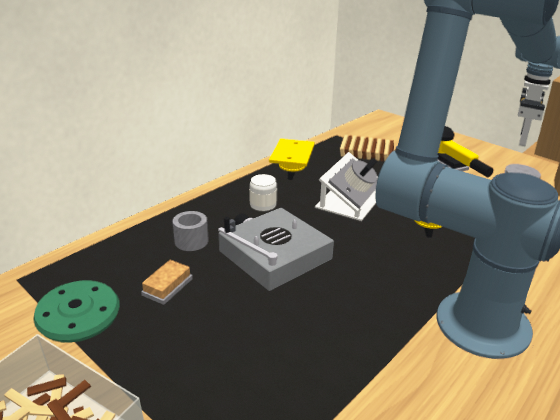

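Top view: the grey filter lies on the rack at about (390,215), rising towards image top (+x). The dock is at (247,225), with its keeper arm on the left, hinge near (210,252) and catch near (220,187). The yellow look-alikes at (388,123) and (394,312) are not the filter; only the grey one on the rack fits. One enlarged crop to confirm that.

Run:
```python
import cv2,numpy as np
a=cv2.imread('pics/top0.png'); 
c1=cv2.resize(a[170:275,190:300],None,fx=3.6,fy=3.6,interpolation=cv2.INTER_CUBIC)
c2=cv2.resize(a[170:275,335:445],None,fx=3.6,fy=3.6,interpolation=cv2.INTER_CUBIC)
cv2.imwrite('pics/crop1.png',np.hstack([c1,c2])); print(c1.shape)
```

```text
(378, 396, 3)
```

View pics/crop1.png

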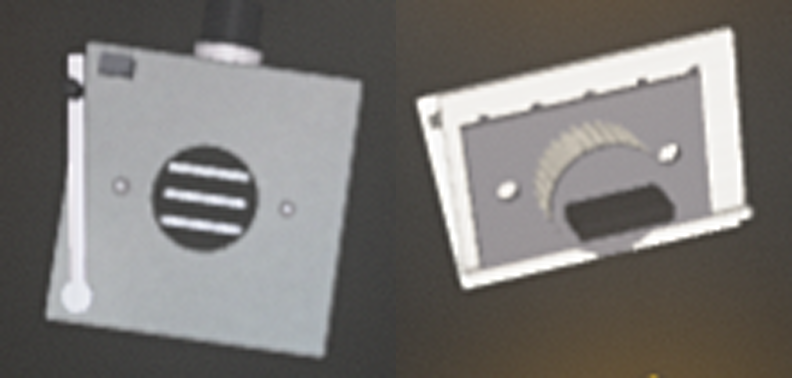

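The crop shows the grey plate with two holes, pleats and black rib on the rack, which fits the filter (the yellow ones are excluded). On the dock I see the pegs at px (223.6,221.4) and (269.7,227.8), the hinge at (210.8,252.2) and the knob at about (210.7,195).

Run:
```python
from h import *
f=grab('top')
pg=onz(f,[[223.6,221.4],[269.7,227.8]],84); print('pegs',pg.round(1),np.linalg.norm(pg[0]-pg[1]))
c=pg.mean(0); y=(pg[0]-pg[1]); y/=np.linalg.norm(y); x=np.array([y[1],-y[0],0]); print('c',c.round(1),'yaw',np.arctan2(x[1],x[0]))
H=c+x*-85+y*80
hi=onz(f,[[210.8,252.2]],84)[0]; print('hinge pred',H.round(1),'seen',hi.round(1))
kn=onz(f,[[210.7,195]],118)[0]; v=kn-H; print('knob',kn.round(1),np.linalg.norm(v[:2]),'ang',np.arctan2(v@y,v@x))
tip=onz(f,[[190+77/3.6,170+55/3.6]],82)[0]; v=tip-H; print('tip',tip.round(1),np.linalg.norm(v[:2]),np.arctan2(v@y,v@x))
# dock contour corners z=60
cr=onz(f,[[190+88/3.6,170+42/3.6],[190+361/3.6,170+82/3.6],[190+322/3.6,170+356/3.6],[190+48/3.6,170+320/3.6]],60);print(cr.round(1),cr.mean(0))
for z in (50,80,100):
    h=onz(f,[[366.1,222.8],[410.8,212.2]],z); print('holes',z,h.round(1).tolist(),np.linalg.norm(h[0]-h[1]))
```

```text
pegs [[525.9 186.   84. ]
 [509.1  64.4  84. ]] 122.75463593448883
c [517.5 125.2  84. ] yaw -0.13706066387286572
hinge pred [444.3 216.   84. ] seen [445.  218.5  84. ]
knob [591.9 216.9 118. ] 147.6555432486387 ang 0.14318115232294273
tip [622.1 219.4  82. ] 177.92139013907666 0.1560153451015936
[[635.  213.7  60. ]
 [605.4   8.7  60. ]
 [400.8  38.1  60. ]
 [427.5 240.7  60. ]] [517.19403492 125.2937289   60.        ]
holes 50 [[525.0, -197.6, 50.0], [554.2, -319.5, 50.0]] 125.40160292949689
holes 80 [[523.1, -191.8, 80.0], [551.6, -311.2, 80.0]] 122.71243078206771
holes 100 [[521.8, -188.0, 100.0], [549.9, -305.6, 100.0]] 120.91964935044835
```

Dock measured: centre (517,125), yaw -0.137, keeper about 0.15. The peg spacing (122.8 vs 124), knob radius (148 vs 150) and hinge all agree. I'll pass over the rack first for a close look.

Request:
{"method": "send_rows", "body": {
  "increments": [
    [0.65, -0.45, -0.18, 0],
    [0.65, -0.45, -0.18, 0],
    [0.65, -0.45, -0.18, 0],
    [0.65, -0.45, -0.18, 0],
    [0.65, -0.45, -0.18, 0],
    [0.65, -0.45, -0.18, 0],
    [0.65, -0.45, -0.18, 0]
  ],
  "claw": 1
}}

```text
time: 0.73
tool_pos: [334.7, -436.4, 280.1]
ee_rot: [0.99, 0.144, 0.001, 0.001]
force: [0.6, -0.9, 1.0]
grip_width: 94.0
grasp_force: 0.0
```

Request:
{"method": "send_rows", "body": {
  "increments": [
    [0.65, -0.45, -0.18, -0.09],
    [0.65, -0.45, -0.18, -0.09],
    [0.65, -0.45, -0.18, -0.09],
    [0.65, -0.45, -0.18, -0.09],
    [0.65, -0.45, -0.18, -0.09],
    [0.65, -0.45, -0.18, -0.09],
    [0.65, -0.45, -0.18, -0.09],
    [0.65, -0.45, -0.18, -0.09]
  ]
}}

```text
time: 1.4
tool_pos: [481.4, -255.1, 332.3]
ee_rot: [0.986, 0.166, -0.0, 0.0]
force: [-0.1, -1.0, -0.3]
grip_width: 94.0
grasp_force: 0.0
```

Run:
```python
from h import *
f=grab('wrist'); save(f,'w1.png'); s=sense(); print(np.round(s['tool_pos'],1),np.round(s['ee_rot'],3),f['o'].round(1)); np.save('w1.npy',dict(o=f['o'],R=f['R'],K=f['camera_matrix'],d=f['dist'],img=f['img']),allow_pickle=True)
```

```text
[ 480.6 -255.9  331.7] [ 0.986  0.165 -0.    -0.   ] [ 554.5 -230.6  492.7]
```

View pics/w1.png

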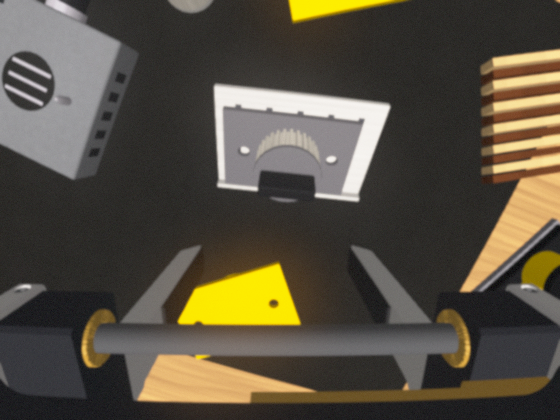

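The wrist view shows the filter on the rack: holes at (244,151) and (332,159), black rib around (287,185), low lip towards the robot. Now I'll triangulate with the top view.

```bash
cat >> h.py <<'E'
def ray(f,uv):
    p=cv2.undistortPoints(np.array(uv,float).reshape(-1,1,2),np.array(f['camera_matrix']),np.array(f['dist'])).reshape(2)
    d=f['R']@np.array([p[0],p[1],1]); return f['o'],d/np.linalg.norm(d)
def tri(*r):
    A=np.zeros((3,3));b=np.zeros(3)
    for o,d in r: P=np.eye(3)-np.outer(d,d);A+=P;b+=P@o
    x=np.linalg.solve(A,b); return x,[np.linalg.norm((np.eye(3)-np.outer(d,d))@(x-o)) for o,d in r]
def blob(img,x0,x1,y0,y1,test):
    m=np.zeros(img.shape[:2],np.uint8); m[y0:y1,x0:x1]=test(img[y0:y1,x0:x1].astype(int)).astype(np.uint8)
    n,l,st,c=cv2.connectedComponentsWithStats(m); return [(st[i,4],c[i].round(1).tolist(),st[i,:4].tolist(),l==i) for i in range(1,n) if st[i,4]>3]
E
python3 - <<'E'
from h import *
w=np.load('w1.npy',allow_pickle=True).item(); w.update(camera_matrix=w['K'],dist=w['d'])
t=grab('top')
dark=lambda a:a.max(2)<60
wh=lambda a:a.min(2)>200
bt=blob(t['img'],380,418,214,242,dark); bw=blob(w['img'],255,320,168,206,dark)
for b in bt: print('T',b[:3])
for b in bw: print('W',b[:3])
for b in blob(t['img'],360,418,205,230,wh): print('Th',b[:3])
for b in blob(w['img'],235,342,142,168,wh): print('Wh',b[:3])
h=[]
for a,b in (((366.1,222.8),(244,151)),((410.8,212.2),(332,159))):
    x,e=tri(ray(t,a),ray(w,b)); h.append(x); print('hole',x.round(1),np.round(e,1))
d=h[0]-h[1]; print(np.linalg.norm(d),'yaw',np.arctan2(-d[0],d[1]))
def quad(b):
    m=b[3].astype(np.uint8); r=cv2.minAreaRect(cv2.findContours(m,0,2)[0][0]); return r
B=max(bt,key=lambda b:b[0]);C=max(bw,key=lambda b:b[0]);print(quad(B),quad(C))
x,e=tri(ray(t,B[1]),ray(w,C[1])); print('rib centroid',x,e)
E
```

```text
W (np.int32(1681), [285.4, 189.5], [255, 172, 65, 34])
Th (np.int32(17), [410.1, 211.8], [408, 210, 5, 5])
Th (np.int32(18), [365.2, 222.3], [363, 220, 5, 5])
Wh (np.int32(35), [244.2, 149.4], [241, 147, 8, 6])
Wh (np.int32(39), [330.7, 158.7], [327, 156, 9, 6])
hole [ 522.8 -194.7   67.9] [1.2 1.2]
hole [ 552.3 -315.4   66.9] [0.7 0.7]
124.2551769487646 yaw 0.2392885726032944Traceback (most recent call last):
  File "<stdin>", line 17, in <module>
ValueError: max() iterable argument is empty
```

Run:
```python
from h import *
w=np.load('w1.npy',allow_pickle=True).item(); w.update(camera_matrix=w['K'],dist=w['d'])
t=grab('top'); M=np.array([537.5,-255,67.4]);a=.239
ex=np.array([np.cos(a),np.sin(a),0]);ey=np.array([-ex[1],ex[0],0]);ez=np.array([0,0,1]);X=.866*ex+.5*ez;Z=-.5*ex+.866*ez
O=M-5*Z; P=[O+x*X+y*ey+92*Z for x,y in((8,35),(8,-35),(-8,-35),(-8,35))]
print(proj(w,P).round(1).tolist(),proj(t,P).round(1).tolist()); print('grip',(O+78*Z).round(1))
im=w['img'].copy()
for p in proj(w,P): cv2.circle(im,tuple(int(v) for v in p.round()),1,(255,0,0),-1)
im2=t['img'].copy()
for p in proj(t,P): im2[int(p[1].round()),int(p[0].round())]=(255,0,0)
cv2.imwrite('pics/c2.png',np.hstack([cv2.resize(im[130:220,230:350],(480,360)),cv2.resize(im2[190:250,360:410],(300,360))])[:,:,::-1])
```

```text
[[257.9, 187.0], [317.0, 192.5], [314.7, 202.4], [257.4, 197.2]] [[386.3, 232.8], [413.1, 226.3], [413.7, 231.8], [387.0, 238.2]]
grip [ 502.  -263.6  130.6]
```

View pics/c2.png

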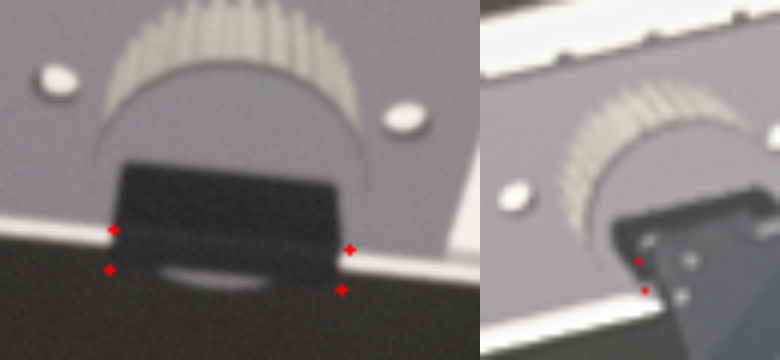

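Request:
{"method": "send_rows", "body": {
  "increments": [
    [0.434, -0.684, 0, 0],
    [0.434, -0.684, 0, 0],
    [0.434, -0.684, 0, 0],
    [0.434, -0.684, 0, 0],
    [0.434, -0.684, 0, 0],
    [0.434, -0.684, 0, 0],
    [0.434, -0.684, 0, 0]
  ],
  "claw": -0.3
}}

```text
time: 2.13
tool_pos: [537.4, -15.9, 331.7]
ee_rot: [0.986, 0.167, -0.0, -0.001]
force: [0.7, 0.0, -0.4]
grip_width: 50.9
grasp_force: 0.0
```

Request:
{"method": "send_rows", "body": {
  "increments": [
    [0.434, -0.684, 0.1, 0.61],
    [0.434, -0.684, 0.2, 0.61],
    [0.434, -0.684, 0.25, 0.61],
    [0.434, -0.684, 0.25, 0.61],
    [0.434, -0.684, 0.25, 0.61],
    [0.434, -0.684, 0.25, 0.61],
    [0.434, -0.684, 0.25, 0.61],
    [0.434, -0.684, 0.25, 0.61]
  ]
}}

```text
time: 2.8
tool_pos: [593.2, 217.4, 254.5]
ee_rot: [1.0, 0.006, -0.002, 0.0]
force: [0.1, -0.5, 0.5]
grip_width: 32.8
grasp_force: 0.0
```

Run:
```python
from h import *
f=grab('wrist'); s=sense(); print(np.round(s['tool_pos'],1),np.round(s['ee_rot'],4),f['o'].round(1))
# predicted knob top and hinge in the image
im=f['img'].copy()
for p in proj(f,[[593,217.5,122],[443.5,216.5,84],[526,186,84],[509,64.4,84]]):
    print(p.round(1)); cv2.drawMarker(im,tuple(int(v) for v in p.round()),(255,0,0),0,10)
cv2.imwrite('pics/w2.png',im[:,:,::-1])
print('shift to z150',(rot(s['ee_rot']).T@(np.array([593,217.5,150])-s['tool_pos'])/300).round(3))
```

```text
[593.7 216.  256. ] [ 1.0e+00  5.7e-03 -1.2e-03  6.0e-04] [671.2 217.9 414.6]
[274.9 214.8]
[274.4 319.6]
[300.5 260.7]
[398.4 274.1]
shift to z150 [-0.001 -0.005  0.353]
```

View pics/w2.png

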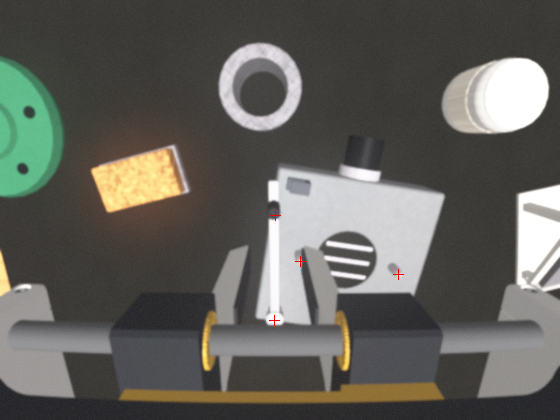

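The markers sit on the knob, hinge and pegs, so the position is confirmed. Descending and caging the knob.

Request:
{"method": "send_rows", "body": {
  "increments": [
    [0, 0, 0.12, 0],
    [0, 0, 0.24, 0],
    [0, 0, 0.36, 0],
    [0, 0, 0.42, 0],
    [0, 0, 0.48, 0],
    [0, 0, 0.48, 0]
  ]
}}

```text
time: 3.35
tool_pos: [591.8, 213.7, 109.9]
ee_rot: [1.0, 0.004, -0.003, 0.001]
force: [-0.9, 0.0, -0.8]
grip_width: 32.9
grasp_force: 0.0
```

Request:
{"method": "send_rows", "body": {
  "increments": [
    [0, 0, 0, 0],
    [0, 0, 0, 0],
    [0, 0, 0, 0],
    [0, 0, 0, 0]
  ],
  "claw": -0.64,
  "squeeze": 5
}}

```text
time: 3.68
tool_pos: [595.0, 217.0, 115.4]
ee_rot: [1.0, 0.006, 0.002, -0.0]
force: [-0.9, 0.7, -1.1]
grip_width: 17.1
grasp_force: 0.1
```

Run:
```python
from h import *
s=sense(); print(np.round(s['tool_pos'],1),s['grip_width'],np.round(s['force'],1))
M=rot(s['ee_rot']); H=np.array([443.7,216.5]); p0=np.array(s['tool_pos'])[:2]
r=150; a0=np.arctan2(*(p0-H)[::-1]); print(a0,np.linalg.norm(p0-H))
# four calls of 0.32 rad, 8 rows each, in the tool axes at the start of each call
for k in range(4):
    A=a0+.32*k; Rk=np.array([[np.cos(.32*k),-np.sin(.32*k)],[np.sin(.32*k),np.cos(.32*k)]])@M[:2,:2]
    b=H+r*np.array([np.cos(A),np.sin(A)])
    print([[*(Rk.T@(H+r*np.array([np.cos(A+.04*i),np.sin(A+.04*i)])-b)/300).round(3).tolist(),0,round(-.04*i/np.radians(30),3)] for i in range(1,9)])
```

```text
[595.  217.  115.4] 17.056683545911252 [-0.9  0.7 -1.1]
0.003101150871841535 151.34990857894834
[[-0.0, -0.02, 0, np.float64(-0.076)], [-0.001, -0.04, 0, np.float64(-0.153)], [-0.003, -0.06, 0, np.float64(-0.229)], [-0.006, -0.08, 0, np.float64(-0.306)], [-0.009, -0.099, 0, np.float64(-0.382)], [-0.013, -0.119, 0, np.float64(-0.458)], [-0.018, -0.138, 0, np.float64(-0.535)], [-0.024, -0.157, 0, np.float64(-0.611)]]
[[-0.0, -0.02, 0, np.float64(-0.076)], [-0.001, -0.04, 0, np.float64(-0.153)], [-0.003, -0.06, 0, np.float64(-0.229)], [-0.006, -0.08, 0, np.float64(-0.306)], [-0.009, -0.099, 0, np.float64(-0.382)], [-0.013, -0.119, 0, np.float64(-0.458)], [-0.018, -0.138, 0, np.float64(-0.535)], [-0.024, -0.157, 0, np.float64(-0.611)]]
[[-0.0, -0.02, 0, np.float64(-0.076)], [-0.001, -0.04, 0, np.float64(-0.153)], [-0.003, -0.06, 0, np.float64(-0.229)], [-0.006, -0.08, 0, np.float64(-0.306)], [-0.009, -0.099, 0, np.float64(-0.382)], [-0.013, -0.119, 0, np.float64(-0.458)], [-0.018, -0.138, 0, np.float64(-0.535)], [-0.024, -0.157, 0, np.float64(-0.611)]]
[[-0.0, -0.02, 0, np.float64(-0.076)], [-0.001, -0.04, 0, np.float64(-0.153)], [-0.003, -0.06, 0, np.float64(-0.229)], [-0.006, -0.08, 0, np.float64(-0.306)], [-0.009, -0.099, 0, np.float64(-0.382)], [-0.013, -0.119, 0, np.float64(-0.458)], [-0.018, -0.138, 0, np.float64(-0.535)], [-0.024, -0.157, 0, np.float64(-0.611)]]
```

Request:
{"method": "send_rows", "body": {
  "increments": [
    [0, -0.02, 0, -0.076],
    [-0.001, -0.04, 0, -0.153],
    [-0.003, -0.06, 0, -0.229],
    [-0.006, -0.08, 0, -0.306],
    [-0.009, -0.099, 0, -0.382],
    [-0.013, -0.119, 0, -0.458],
    [-0.018, -0.138, 0, -0.535],
    [-0.024, -0.157, 0, -0.611]
  ]
}}

```text
time: 4.35
tool_pos: [586.8, 264.4, 114.6]
ee_rot: [0.986, 0.166, 0.001, 0.0]
force: [0.9, -0.4, 0.4]
grip_width: 17.0
grasp_force: 0.4
```

Request:
{"method": "send_rows", "body": {
  "increments": [
    [0, -0.02, 0, -0.076],
    [-0.001, -0.04, 0, -0.153],
    [-0.003, -0.06, 0, -0.229],
    [-0.006, -0.08, 0, -0.306],
    [-0.009, -0.099, 0, -0.382],
    [-0.013, -0.119, 0, -0.458],
    [-0.018, -0.138, 0, -0.535],
    [-0.024, -0.157, 0, -0.611]
  ]
}}

```text
time: 5.02
tool_pos: [564.6, 306.7, 114.6]
ee_rot: [0.947, 0.321, 0.001, 0.0]
force: [0.8, -0.4, -0.2]
grip_width: 16.9
grasp_force: 0.4
```

Request:
{"method": "send_rows", "body": {
  "increments": [
    [0, -0.02, 0, -0.076],
    [-0.001, -0.04, 0, -0.153],
    [-0.003, -0.06, 0, -0.229],
    [-0.006, -0.08, 0, -0.306],
    [-0.009, -0.099, 0, -0.382],
    [-0.013, -0.119, 0, -0.458],
    [-0.018, -0.138, 0, -0.535],
    [-0.024, -0.157, 0, -0.611]
  ]
}}

```text
time: 5.68
tool_pos: [530.3, 339.9, 114.7]
ee_rot: [0.884, 0.468, 0.001, 0.0]
force: [-0.0, 0.5, -0.6]
grip_width: 17.2
grasp_force: 0.4
```

Request:
{"method": "send_rows", "body": {
  "increments": [
    [0, -0.02, 0, -0.076],
    [-0.001, -0.04, 0, -0.153],
    [-0.003, -0.06, 0, -0.229],
    [-0.006, -0.08, 0, -0.306],
    [-0.009, -0.099, 0, -0.382],
    [-0.013, -0.119, 0, -0.458],
    [-0.018, -0.138, 0, -0.535],
    [-0.024, -0.157, 0, -0.611]
  ]
}}

```text
time: 6.35
tool_pos: [487.3, 360.5, 114.7]
ee_rot: [0.798, 0.603, 0.001, 0.0]
force: [1.2, -0.2, -0.2]
grip_width: 16.9
grasp_force: 0.4
```

Run:
```python
from h import *
s=sense(); p=np.array(s['tool_pos'])[:2]; v=p-[443.7,216.5]; print(p,np.linalg.norm(v),np.arctan2(v[1],v[0])+.137, s['joints'])
```

```text
[487.27534603 360.53943271] 150.4864411033008 1.4140257976145847 [ 4.50298752e-01  2.62608833e-01  1.74992848e+00 -3.35954616e-04
  1.12621358e+00  7.27695830e-01]
```

Request:
{"method": "send_rows", "body": {
  "increments": [
    [0, 0, 0, 0],
    [0, 0, 0, 0],
    [0, 0, -0.1, 0],
    [0, 0, -0.2, 0],
    [0, 0, -0.34, 0],
    [0, 0, -0.48, 0],
    [0, 0, -0.62, 0],
    [0, 0, -0.62, 0]
  ],
  "claw": -0.3
}}

```text
time: 7.02
tool_pos: [490.4, 361.7, 310.6]
ee_rot: [0.799, 0.601, 0.009, 0.002]
force: [1.2, -0.7, 1.7]
grip_width: 32.8
grasp_force: 0.0
```

Run:
```python
from h import *
f=grab('top'); w=[b for b in blob(f['img'],120,235,170,270,lambda a:a.min(2)>165) if b[0]>15]
for b in w: print(b[:3])
```

```text
(np.int32(2000), [216.8, 228.5], [159, 183, 76, 79])
(np.int32(20), [148.9, 232.7], [147, 231, 6, 5])
(np.int32(31), [121.4, 247.4], [120, 243, 4, 10])
```

Request:
{"method": "send_rows", "body": {
  "increments": [
    [-0.12, 0.04, 0, 0],
    [-0.25, 0.08, 0, 0],
    [-0.38, 0.12, 0, 0],
    [-0.52, 0.16, 0, 0],
    [-0.66, 0.2, 0, 0],
    [-0.8, 0.245, 0, 0],
    [-0.9, 0.275, 0, 0],
    [-0.995, 0.305, 0, 0]
  ],
  "claw": 1
}}

```text
time: 7.73
tool_pos: [491.4, 45.2, 297.9]
ee_rot: [0.799, 0.601, -0.001, -0.0]
force: [0.2, 0.3, -0.1]
grip_width: 83.0
grasp_force: 0.0
```

Request:
{"method": "send_rows", "body": {
  "increments": [
    [-0.12, 0.04, 0, 0],
    [-0.25, 0.08, 0, 0],
    [-0.38, 0.12, 0, 0],
    [-0.52, 0.16, 0, 0],
    [-0.66, 0.2, 0, 0],
    [-0.8, 0.245, 0, 0],
    [-0.9, 0.275, 0, 0],
    [-0.995, 0.305, 0, 0]
  ]
}}

```text
time: 8.4
tool_pos: [496.7, -267.1, 297.6]
ee_rot: [0.8, 0.601, -0.0, -0.001]
force: [0.4, -0.6, 0.0]
grip_width: 94.1
grasp_force: 0.0
```

Request:
{"method": "send_rows", "body": {
  "increments": [
    [0, 0, 0, 0.23],
    [0, 0, 0, 0.46],
    [0, 0, 0, 0.69],
    [0, 0, 0, 0.92],
    [0, 0, 0, 1],
    [0, 0, 0, 1]
  ]
}}

```text
time: 8.9
tool_pos: [497.2, -264.2, 297.7]
ee_rot: [0.928, 0.374, -0.001, -0.001]
force: [-0.3, -0.5, 1.2]
grip_width: 93.8
grasp_force: 0.0
```

Request:
{"method": "send_rows", "body": {
  "increments": [
    [0, 0, 0, 0.23],
    [0, 0, 0, 0.46],
    [0, 0, 0, 0.69],
    [0, 0, 0, 0.92],
    [0, 0, 0, 1],
    [0, 0, 0, 1]
  ]
}}

```text
time: 9.4
tool_pos: [497.4, -264.2, 298.2]
ee_rot: [0.993, 0.122, -0.001, -0.001]
force: [0.1, -0.6, -0.6]
grip_width: 94.2
grasp_force: 0.0
```

Run:
```python
from h import *
f=grab('wrist'); s=sense(); q=s['ee_rot']; print(np.round(s['tool_pos'],1),np.round(q,4),2*np.arctan2(q[1],q[0]))
for b in blob(f['img'],150,420,100,330,lambda a:a.min(2)>200): print(b[:3]) if 20<b[0]<200 else 0
M=np.array([537.5,-255,67.4]);d=62*np.array([-.237,.972,0]);print(proj(f,[M+d,M-d]).round(1))
print(loc([499.6,-264.2,135]).round(3))
```

```text
[ 497.5 -264.2  298.4] [ 9.925e-01  1.225e-01 -5.000e-04 -5.000e-04] 0.24568566188691565
(np.int32(33), [228.7, 163.9], [225, 161, 8, 6])
(np.int32(43), [322.5, 165.2], [318, 163, 10, 6])
(np.int32(98), [224.9, 202.7], [206, 201, 37, 4])
(np.int32(147), [331.7, 204.0], [307, 203, 50, 3])
[[228.4 165. ]
 [323.5 165.4]]
[0.007 0.002 0.544]
```

Predicted and seen hole pixels agree. I'll grip the rib by its ends: closing along the filter's y lets the filter turn about that axis.

Request:
{"method": "send_rows", "body": {
  "increments": [
    [0.007, 0.002, 0.12, 0],
    [0.007, 0.002, 0.24, 0],
    [0.007, 0.002, 0.36, 0],
    [0.007, 0.002, 0.44, 0],
    [0.007, 0.002, 0.5, 0],
    [0.007, 0.002, 0.544, 0],
    [0.007, 0.002, 0.544, 0]
  ]
}}

```text
time: 10.03
tool_pos: [498.2, -263.0, 132.6]
ee_rot: [0.993, 0.122, -0.002, -0.002]
force: [-0.3, 1.1, -1.2]
grip_width: 94.3
grasp_force: 0.0
```

Request:
{"method": "send_rows", "body": {
  "increments": [
    [0, 0, 0, 0],
    [0, 0, 0, 0],
    [0, 0, 0, 0],
    [0, 0, 0, 0],
    [0, 0, 0, 0],
    [0, 0, 0, 0]
  ],
  "claw": -1,
  "squeeze": 25
}}

```text
time: 10.53
tool_pos: [500.6, -264.0, 137.6]
ee_rot: [0.993, 0.122, 0.001, -0.0]
force: [-0.2, 4.3, 6.2]
grip_width: 69.9
grasp_force: 25.0
```

Run:
```python
from h import *
s=sense(); print(s['grip_width'],s['grasp_force'],np.round(s['force'],1),np.round(s['tool_pos'],1))
f=grab('side'); cv2.imwrite('pics/s2.png',cv2.resize(f['img'][120:270,270:430],None,fx=3.5,fy=3.5,interpolation=2)[:,:,::-1])
```

```text
69.92602703966155 24.994393587112427 [-0.2  4.3  6.2] [ 500.6 -264.   137.6]
```

Request:
{"method": "send_rows", "body": {
  "increments": [
    [-0.01, 0, -0.018, 0],
    [-0.03, 0, -0.052, 0],
    [-0.05, 0, -0.087, 0],
    [-0.075, 0, -0.13, 0],
    [-0.1, 0, -0.173, 0],
    [-0.125, 0, -0.217, 0],
    [-0.15, 0, -0.26, 0],
    [-0.167, 0, -0.289, 0]
  ]
}}

```text
time: 11.25
tool_pos: [450.2, -277.1, 224.6]
ee_rot: [0.993, 0.121, -0.0, 0.001]
force: [-0.7, 0.2, -3.6]
grip_width: 69.9
grasp_force: 25.0
```

Request:
{"method": "send_rows", "body": {
  "increments": [
    [0, 0, -0.1, 0],
    [0, 0, -0.2, 0],
    [0, 0, -0.25, 0],
    [0, 0, -0.25, 0],
    [0, 0, -0.25, 0],
    [0, 0, -0.25, 0]
  ]
}}

```text
time: 11.75
tool_pos: [450.4, -275.9, 295.9]
ee_rot: [0.993, 0.122, -0.001, -0.001]
force: [-0.1, 0.7, -4.6]
grip_width: 70.2
grasp_force: 25.0
```

Run:
```python
from h import *
s=sense(); print(s['grip_width'],s['grasp_force'],np.round(s['force'],1),np.round(s['moment'],2),np.round(s['tool_pos'],1))
f=grab('side'); g=grab('wrist'); u=proj(f,[s['tool_pos']])[0].astype(int); print(u)
a=cv2.resize(f['img'][max(u[1]-60,0):u[1]+90,u[0]-60:u[0]+60],(400,500)); b=cv2.resize(g['img'],(400,300)); b=np.vstack([b,np.zeros((200,400,3),np.uint8)])
cv2.imwrite('pics/s3.png',np.hstack([a,b])[:,:,::-1])
```

```text
70.16813898777534 24.991049766540527 [-0.1  0.7 -4.6] [-0.03  0.1  -0.02] [ 450.4 -275.9  295.9]
[393 114]
```

View pics/s3.png

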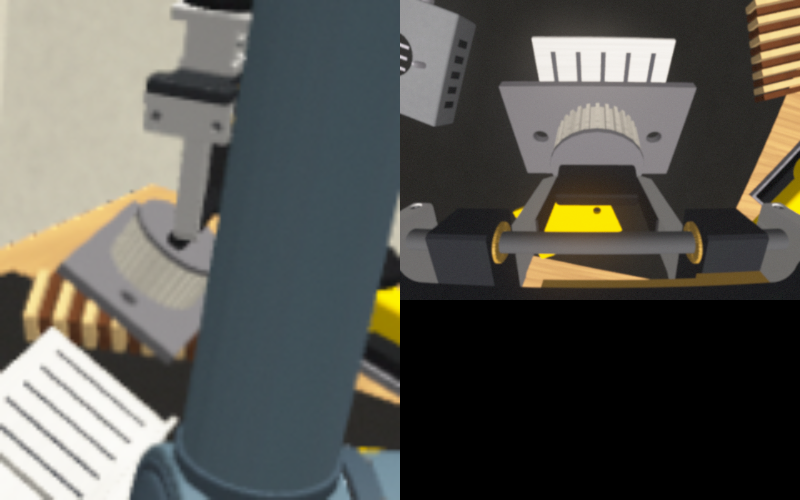

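The filter hangs gripped at its 30° tilt, clear of the rack. There is free mat at about (470,-525), px (485,240) in the top view. I'll lower its low edge there to turn it upright.

Request:
{"method": "send_rows", "body": {
  "increments": [
    [-0.01, 0.08, 0, 0],
    [-0.03, 0.2, 0, 0],
    [-0.05, 0.33, 0, 0],
    [-0.08, 0.46, 0, 0],
    [-0.1, 0.59, 0, 0],
    [-0.12, 0.7, 0, 0],
    [-0.13, 0.78, 0, 0],
    [-0.137, 0.821, 0, 0]
  ]
}}

```text
time: 12.52
tool_pos: [469.9, -528.0, 294.6]
ee_rot: [0.993, 0.121, -0.001, -0.001]
force: [0.3, 0.8, -3.8]
grip_width: 70.1
grasp_force: 25.0
```

Run:
```python
from h import *
g=grab('wrist');s=sense(); print(np.round(s['tool_pos'],1))
h=grab('top'); b=cv2.resize(h['img'],(400,300))
cv2.imwrite('pics/s4.png',np.hstack([cv2.resize(g['img'],(400,300)),b])[:,:,::-1])
```

```text
[ 469.7 -528.8  294.4]
```

View pics/s4.png

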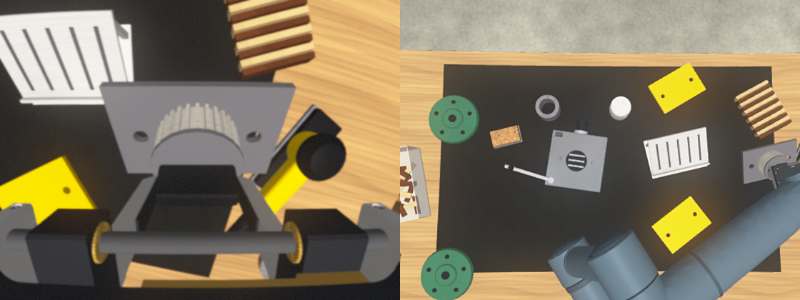

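At this spot the drill-like tool at the right mat edge is too close: top view (775,175), wrist view (310,160). I'll shift to (440,-500) before lowering.

Request:
{"method": "send_rows", "body": {
  "increments": [
    [-0.03, -0.05, 0, 0],
    [-0.073, -0.118, 0, 0],
    [-0.073, -0.118, 0.1, 0],
    [-0.073, -0.118, 0.22, 0],
    [-0.073, -0.118, 0.35, 0],
    [-0.073, -0.118, 0.47, 0],
    [-0.073, -0.118, 0.56, 0],
    [-0.073, -0.118, 0.595, 0]
  ]
}}

```text
time: 13.28
tool_pos: [439.1, -491.7, 112.7]
ee_rot: [0.992, 0.122, -0.002, -0.005]
force: [-1.0, 1.8, -5.0]
grip_width: 69.8
grasp_force: 25.0
```

Request:
{"method": "send_rows", "body": {
  "increments": [
    [0, 0, 0.02, 0],
    [0, 0, 0.035, 0],
    [0, 0, 0.05, 0],
    [0, 0, 0.06, 0],
    [0, 0, 0.07, 0],
    [0, 0, 0.07, 0]
  ]
}}

```text
time: 13.78
tool_pos: [444.5, -497.3, 105.7]
ee_rot: [0.993, 0.122, 0.003, 0.002]
force: [-0.0, 9.5, 15.5]
grip_width: 69.3
grasp_force: 25.0
```

Run:
```python
from h import *
s=sense(); print(s['grip_width'],s['grasp_force'],np.round(s['force'],1),np.round(s['moment'],2),np.round(s['tool_pos'],1))
```

```text
69.28365909005993 25.0282484292984 [-0.   9.5 15.5] [ 2.26  0.06 -0.02] [ 444.5 -497.3  105.7]
```

Run:
```python
from h import *
g=grab('wrist'); h=grab('top')
cv2.imwrite('pics/s5.png',np.hstack([cv2.resize(g['img'],(480,360)),cv2.resize(h['img'][150:270,440:547],(320,360))])[:,:,::-1])
```

View pics/s5.png

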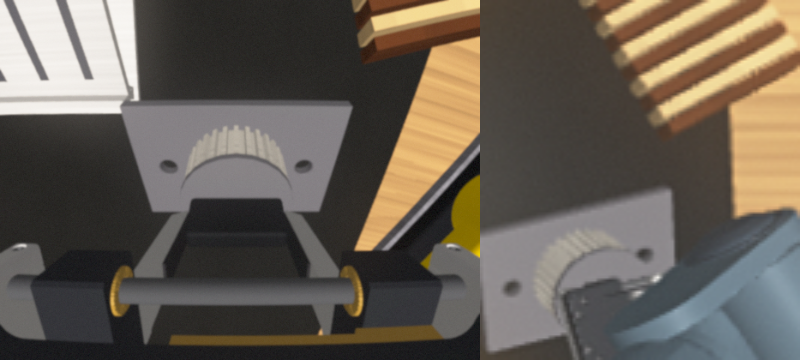

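The Fz and Mx readings suggest the plate's rear-left corner is also on the rack, whose corner shows at (130,95) next to the plate corner. I'll lift and check clearances before choosing a freer spot.

Request:
{"method": "send_rows", "body": {
  "increments": [
    [0, 0, -0.05, 0],
    [0, 0, -0.12, 0],
    [-0.03, 0, -0.2, 0],
    [-0.08, 0, -0.2, 0],
    [-0.13, 0, -0.2, 0],
    [-0.13, 0, -0.2, 0]
  ]
}}

```text
time: 14.38
tool_pos: [400.1, -506.5, 157.8]
ee_rot: [0.993, 0.12, -0.001, -0.0]
force: [0.5, -0.7, -4.1]
grip_width: 69.8
grasp_force: 25.0
```

Run:
```python
from h import *
s=sense(); print(s['grip_width'],np.round(s['force'],1),np.round(s['moment'],2),np.round(s['tool_pos'],1))
t=grab('top'); w=grab('wrist'); save(w,'w6.png'); save(t,'t6.png')
print('rack right corners(top px)',onz(t,[[434,233],[429,179]],[30][0]).round())
print('mat right edge/tool',onz(t,[[533,380],[520,95],[535,318],[540,250],[500,194]],0).round())
print('yellow',onz(t,[[352,318],[407,275],[436,312]],50).round())
m=t['img'][225:300,430:545].astype(int).max(2); print(m[::15,::15])
```

```text
69.76124739018799 [ 0.5 -0.7 -4.1] [ 0.03  0.23 -0.05] [ 400.1 -506.5  157.8]
rack right corners(top px) [[ 499. -387.   30.]
 [ 648. -378.   30.]]
mat right edge/tool [[ 104. -649.    0.]
 [ 895. -650.    0.]
 [ 268. -664.    0.]
 [ 454. -688.    0.]
 [ 610. -585.    0.]]
yellow [[ 271. -155.   50.]
 [ 385. -305.   50.]
 [ 288. -379.   50.]]
[[244  74  69  64  66  68  71 225]
 [ 80  75  72 144 141 142  67 216]
 [ 82  75 142 159 142 145  64  73]
 [ 84  75 146 152  76  80  81 150]
 [ 92  79  70  66  78  81 105 140]]
```

Request:
{"method": "send_rows", "body": {
  "increments": [
    [0, 0, 0.06, 0],
    [0, 0, 0.12, 0],
    [0, 0, 0.16, 0],
    [0, 0, 0.19, 0],
    [0, 0, 0.2, 0],
    [0, 0, 0.21, 0],
    [0, 0, 0.22, 0],
    [0, 0, 0.22, 0]
  ]
}}

```text
time: 15.15
tool_pos: [407.3, -505.5, 97.7]
ee_rot: [0.993, 0.122, 0.003, 0.0]
force: [3.9, 11.9, 22.4]
grip_width: 69.8
grasp_force: 25.0
```

Request:
{"method": "send_rows", "body": {
  "increments": [
    [0, 0, 0.005, 0],
    [0, 0, 0.01, 0],
    [0, 0, 0.015, 0],
    [0, 0, 0.02, 0],
    [0, 0, 0.02, 0],
    [0, 0, 0.02, 0]
  ]
}}

```text
time: 15.65
tool_pos: [408.3, -505.6, 92.9]
ee_rot: [0.993, 0.122, 0.004, 0.001]
force: [6.2, 15.3, 26.3]
grip_width: 69.5
grasp_force: 25.0
```

Run:
```python
from h import *
s=sense(); print(s['grip_width'],s['grasp_force'],np.round(s['force'],1),np.round(s['moment'],2),np.round(s['tool_pos'],1))
```

```text
69.53713646768368 25.019116401672363 [ 6.2 15.3 26.3] [ 2.98 -0.96  0.07] [ 408.3 -505.6   92.9]
```

```bash
cat >> h.py <<'E'
def holes(f,s,zg=83,lim=25):
    """detect the plate's dark holes in the wrist view, and what each tilt would give"""
    M=rot(s['ee_rot']); T=np.array(s['tool_pos']); ex=M[:,0];ey=-M[:,1];ez=-M[:,2]
    out={}
    for th in range(-5,36,5):
        t=np.radians(th); X=np.cos(t)*ex+np.sin(t)*ez; Z=-np.sin(t)*ex+np.cos(t)*ez
        out[th]=proj(f,[T+62*ey-(zg-8)*Z,T-62*ey-(zg-8)*Z]).round(0).astype(int).tolist()
    return out
def darkholes(img,y0=100,y1=300):
    g=cv2.cvtColor(img,cv2.COLOR_RGB2GRAY); r=[]
    for th in (60,70,80,90,100,110):
        m=(g<th).astype(np.uint8); m[:y0]=0;m[y1:]=0
        n,l,st,c=cv2.connectedComponentsWithStats(m)
        for i in range(1,n):
            if 60<st[i,4]<500 and st[i,2]<32 and st[i,3]<30 and .4<st[i,3]/st[i,2]<1.3: r.append((th,st[i,4],c[i].round(0).tolist(),st[i,2:4].tolist()))
    return r
E
python3 - <<'E'
from h import *
s=sense(); f=grab('wrist'); save(f,'w7.png')
for k,v in holes(f,s).items(): print(k,v)
for d in darkholes(f['img']): print(d)
E
```

```text
-5 [[201, 240], [349, 240]]
0 [[201, 233], [349, 232]]
5 [[200, 225], [350, 225]]
10 [[199, 218], [350, 218]]
15 [[198, 211], [351, 211]]
20 [[197, 204], [352, 204]]
25 [[196, 197], [354, 197]]
30 [[194, 190], [355, 190]]
35 [[192, 184], [357, 184]]
(60, np.int32(106), [197.0, 197.0], [15, 11])
(60, np.int32(107), [353.0, 197.0], [15, 11])
(70, np.int32(141), [197.0, 197.0], [17, 12])
(70, np.int32(143), [353.0, 197.0], [17, 12])
(80, np.int32(194), [196.0, 198.0], [18, 15])
(80, np.int32(207), [354.0, 198.0], [19, 15])
(90, np.int32(247), [196.0, 199.0], [19, 16])
(90, np.int32(253), [354.0, 199.0], [19, 17])
(100, np.int32(274), [196.0, 199.0], [20, 17])
(100, np.int32(277), [354.0, 199.0], [21, 18])
(110, np.int32(305), [196.0, 199.0], [21, 19])
(110, np.int32(303), [354.0, 199.0], [21, 19])
```

Both holes are detected at (197,197) and (353,197), which means the tilt is now about 22–25°. Pressing alone mostly slides the edge. I'll back off, set the edge down again and drag forward in +x so that friction turns the filter upright.

Request:
{"method": "send_rows", "body": {
  "increments": [
    [0, 0, -0.04, 0],
    [0, 0, -0.08, 0],
    [-0.06, 0.02, -0.1, 0],
    [-0.13, 0.05, -0.1, 0],
    [-0.19, 0.05, -0.1, 0],
    [-0.19, 0.05, -0.1, 0]
  ],
  "squeeze": 14
}}

```text
time: 16.2
tool_pos: [348.6, -535.2, 115.8]
ee_rot: [0.993, 0.12, -0.001, -0.0]
force: [-1.5, 0.2, -4.4]
grip_width: 69.7
grasp_force: 14.0
```

Request:
{"method": "send_rows", "body": {
  "increments": [
    [0, 0, 0.04, 0],
    [0, 0, 0.075, 0],
    [0.01, 0, 0.085, 0],
    [0.03, 0, 0.09, 0],
    [0.05, 0, 0.095, 0],
    [0.07, 0, 0.1, 0],
    [0.09, 0, 0.105, 0],
    [0.1, 0, 0.11, 0]
  ]
}}

```text
time: 16.87
tool_pos: [382.0, -526.4, 83.4]
ee_rot: [0.992, 0.122, 0.0, 0.0]
force: [-0.4, 0.2, -2.0]
grip_width: 70.1
grasp_force: 14.0
```

Run:
```python
from h import *
s=sense(); print(s['grip_width'],s['grasp_force'],np.round(s['force'],1),np.round(s['moment'],2),np.round(s['tool_pos'],1))
f=grab('wrist'); h=holes(f,s); print(h[0],h[10],h[20]); print([d for d in darkholes(f['img']) if d[0]==90])
```

```text
70.068618221319 13.999866843223572 [-0.4  0.2 -2. ] [0.06 0.23 0.05] [ 382.  -526.4   83.4]
[[201, 233], [349, 232]] [[199, 218], [350, 218]] [[197, 204], [352, 204]]
[(90, np.int32(168), [200.0, 217.0], [16, 14]), (90, np.int32(177), [351.0, 217.0], [17, 15])]
```

Request:
{"method": "send_rows", "body": {
  "increments": [
    [0.01, 0, 0.006, 0],
    [0.03, 0, 0.012, 0],
    [0.05, 0, 0.018, 0],
    [0.07, 0, 0.024, 0],
    [0.09, 0, 0.03, 0],
    [0.09, 0, 0.035, 0],
    [0.09, 0, 0.04, 0],
    [0.09, 0, 0.04, 0]
  ]
}}

```text
time: 17.58
tool_pos: [408.5, -523.9, 77.2]
ee_rot: [0.993, 0.122, 0.001, 0.004]
force: [-2.9, 1.1, 17.0]
grip_width: 70.2
grasp_force: 14.1
```

Run:
```python
from h import *
s=sense(); print(s['grip_width'],s['grasp_force'],np.round(s['force'],1),np.round(s['moment'],2),np.round(s['tool_pos'],1))
f=grab('wrist'); h=holes(f,s); print(h[-5],h[0],h[5],h[10]); print([d for d in darkholes(f['img']) if d[0]==90])
```

```text
70.24669284588627 14.055320620536804 [-2.9  1.1 17. ] [0.6  0.67 0.15] [ 408.5 -523.9   77.2]
[[201, 240], [349, 240]] [[201, 233], [349, 232]] [[200, 225], [350, 225]] [[199, 218], [350, 218]]
[(90, np.int32(192), [351.0, 228.0], [16, 15]), (90, np.int32(192), [199.0, 231.0], [17, 15]), (90, np.int32(63), [476.0, 230.0], [12, 12])]
```

Filter is flat on the mat now. I'll firm up the grip, relax the pressing and measure the hole-to-TCP offset.

Request:
{"method": "send_rows", "body": {
  "increments": [
    [0, 0, 0, 0],
    [0, 0, 0, 0],
    [0, 0, -0.01, 0],
    [0, 0, -0.02, 0],
    [0, 0, -0.02, 0]
  ],
  "squeeze": 40
}}

```text
time: 18.05
tool_pos: [407.1, -520.3, 77.8]
ee_rot: [0.993, 0.122, 0.0, 0.0]
force: [-1.7, 1.9, 2.7]
grip_width: 69.5
grasp_force: 39.9
```

Run:
```python
from h import *
s=sense(); print(s['grip_width'],s['grasp_force'],np.round(s['force'],1),np.round(s['tool_pos'],1))
f=grab('wrist'); d=[d for d in darkholes(f['img']) if d[0]==90 and d[2][0]<400]; print(d)
for z in (5,10):
  p=onz(f,[a[2] for a in d],z); print(p.round(1),np.linalg.norm(p[0]-p[1]), ((p.mean(0)-s['tool_pos'])@rot(s['ee_rot'])).round(1))
v=p[0]-p[1]; v=v*np.sign(v[1]); print('filter yaw',np.arctan2(-v[0],v[1]), 'tool yaw',2*np.arctan2(s['ee_rot'][1],s['ee_rot'][0]))
```

```text
69.50763390082238 39.9421763420105 [-1.7  1.9  2.7] [ 407.1 -520.3   77.8]
[(90, np.int32(195), [351.0, 228.0], [17, 16]), (90, np.int32(186), [199.0, 231.0], [16, 15])]
[[ 426.7 -580.1    5. ]
 [ 394.  -459.     5. ]] 125.41147722630242 [ 3.3  0.1 72.8]
[[ 427.9 -578.5   10. ]
 [ 395.9 -460.    10. ]] 122.72347168952481 [ 4.9  0.1 67.8]
filter yaw 0.2634762634536985 tool yaw 0.24382132584758529
```

Request:
{"method": "send_rows", "body": {
  "increments": [
    [0, 0, -0.02, 0],
    [0, 0, -0.05, 0],
    [0, 0, -0.1, 0],
    [0, 0, -0.18, 0],
    [0, 0, -0.28, 0],
    [0, 0, -0.4, 0],
    [0, 0, -0.5, 0],
    [0, 0, -0.55, 0]
  ]
}}

```text
time: 18.77
tool_pos: [407.9, -521.8, 248.8]
ee_rot: [0.993, 0.122, 0.002, 0.004]
force: [0.2, -0.5, -3.4]
grip_width: 69.6
grasp_force: 39.9
```

Run:
```python
from h import *
s=sense(); print(s['grip_width'],s['grasp_force'],np.round(s['force'],1),np.round(s['moment'],2),np.round(s['tool_pos'],1))
f=grab('wrist'); h=holes(f,s); print(h[-5],h[0],h[5]); d=[d for d in darkholes(f['img']) if d[0] in(80,90,100)]; print(d)
print((rot(s['ee_rot']).T@(np.array([517.3,125.2,s['tool_pos'][2]])-s['tool_pos'])).round(1), 2*np.arctan2(s['ee_rot'][1],s['ee_rot'][0]))
```

```text
69.64488300095056 39.947460293769836 [ 0.2 -0.5 -3.4] [-0.13 -0.07  0.02] [ 407.9 -521.8  248.8]
[[201, 240], [349, 240]] [[201, 233], [349, 232]] [[200, 225], [350, 225]]
[(80, np.int32(225), [351.0, 229.0], [18, 17]), (80, np.int32(238), [198.0, 231.0], [18, 17]), (90, np.int32(256), [351.0, 229.0], [19, 17]), (90, np.int32(261), [198.0, 231.0], [19, 18]), (100, np.int32(285), [351.0, 229.0], [20, 19]), (100, np.int32(288), [198.0, 232.0], [20, 18])]
[ 262.6 -601.3   -4.1] 0.24416862459153268
```

The hold is flat: the holes are unchanged in the view after lifting. Hole centre is about 4 mm ahead of the TCP, and the filter is yawed 0.02 rad from the tool. Carrying it to the dock.

Request:
{"method": "send_rows", "body": {
  "increments": [
    [0.02, -0.05, 0, 0],
    [0.06, -0.13, 0, 0],
    [0.1, -0.23, 0, 0],
    [0.14, -0.33, 0, 0],
    [0.19, -0.44, 0, 0],
    [0.24, -0.55, 0, 0],
    [0.28, -0.63, 0, 0],
    [0.3, -0.68, 0, 0]
  ]
}}

```text
time: 19.48
tool_pos: [445.0, -297.5, 241.7]
ee_rot: [0.992, 0.123, -0.0, -0.001]
force: [-0.4, -0.9, -3.8]
grip_width: 69.7
grasp_force: 39.9
```

Request:
{"method": "send_rows", "body": {
  "increments": [
    [0.02, -0.05, 0, 0.1],
    [0.06, -0.13, 0, 0.2],
    [0.1, -0.23, 0, 0.3],
    [0.14, -0.33, 0, 0.4],
    [0.18, -0.44, 0, 0.5],
    [0.22, -0.55, 0, 0.6],
    [0.25, -0.63, 0, 0.7],
    [0.26, -0.66, 0, 0.764]
  ]
}}

```text
time: 20.15
tool_pos: [472.6, -86.8, 242.0]
ee_rot: [0.997, -0.078, -0.0, -0.001]
force: [0.1, -0.3, -4.6]
grip_width: 69.7
grasp_force: 39.9
```

Run:
```python
from h import *
s=sense(); q=s['ee_rot'];print(s['grip_width'],np.round(s['force'],1),np.round(s['tool_pos'],1),2*np.arctan2(q[1],q[0]))
f=grab('wrist'); save(f,'w8.png'); print([d for d in darkholes(f['img']) if d[0]==90])
pp=proj(f,[[525.9,186,84],[509.1,64.4,84]]); print('pegs pred',pp)
t=grab('top'); save(t,'t8.png'); print('pegs top pred',proj(t,[[525.9,186,84],[509.1,64.4,84]]))
print((rot(q).T@(np.array([517.3,125.2,s['tool_pos'][2]])-s['tool_pos'])).round(1))
```

```text
69.65293720707585 [ 0.1 -0.3 -4.6] [472.6 -86.8 242. ] -0.1554952568216273
[(90, np.int32(277), [15.0, 120.0], [24, 14]), (90, np.int32(254), [351.0, 229.0], [19, 18]), (90, np.int32(256), [198.0, 232.0], [18, 18])]
pegs pred [[ 31.4325128  200.83841172]
 [135.06542772 198.29846761]]
pegs top pred [[223.58663374 221.40639779]
 [269.68543343 227.8169117 ]]
[ 1.130e+01 -2.163e+02  2.000e-01]
```

Request:
{"method": "send_rows", "body": {
  "increments": [
    [0.002, -0.05, 0, 0],
    [0.004, -0.14, 0, 0],
    [0.007, -0.25, 0, 0],
    [0.011, -0.37, 0, 0],
    [0.015, -0.49, 0, 0],
    [0.019, -0.6, 0, 0],
    [0.022, -0.68, 0, 0],
    [0.024, -0.721, 0, 0]
  ]
}}

```text
time: 20.92
tool_pos: [514.1, 124.2, 242.1]
ee_rot: [0.997, -0.077, -0.0, -0.0]
force: [0.6, 0.7, -2.7]
grip_width: 69.9
grasp_force: 39.9
```

Request:
{"method": "send_rows", "body": {
  "increments": [
    [0, 0, 0.05, 0],
    [0, 0, 0.12, 0],
    [0, 0, 0.18, 0],
    [0, 0, 0.22, 0],
    [0, 0, 0.22, 0],
    [0, 0, 0.22, 0]
  ]
}}

```text
time: 21.42
tool_pos: [513.6, 122.0, 176.0]
ee_rot: [0.997, -0.078, -0.001, 0.0]
force: [0.5, -0.3, -3.1]
grip_width: 69.8
grasp_force: 39.9
```

Run:
```python
from h import *
s=sense(); q=s['ee_rot'];print(s['grip_width'],np.round(s['force'],1),np.round(s['tool_pos'],1),2*np.arctan2(q[1],q[0]))
f=grab('wrist'); d=[d for d in darkholes(f['img']) if d[0]==90 and 215<d[2][1]<245]; print(d)
t=grab('top')
p=onz(f,[a[2] for a in d],s['tool_pos'][2]-78+8); print('holes',p.round(1)); c=p.mean(0)
print('centre err to seat (tool mm)',(rot(q).T@(np.array([517.3,125.2,c[2]])-c)).round(1))
pp=proj(f,[[525.9,186,84],[509.1,64.4,84]]); print('pegs pred',pp.round(0))
A=[cv2.resize(f['img'][200:260,int(x)-40:int(x)+40],(390,292),interpolation=2) for x in (198,351)]
B=cv2.resize(t['img'][160:280,190:310],(300,300),interpolation=2); B=np.hstack([B,np.zeros((300,480,3),np.uint8)])
cv2.imwrite('pics/c9.png',np.vstack([np.hstack(A),B])[:,:,::-1])
```

```text
69.81817910954994 [ 0.5 -0.3 -3.1] [513.6 122.  176. ] -0.1569801163021832
[]Traceback (most recent call last):
  File "<stdin>", line 5, in <module>
  File "h.py", line 15, in onz
    p=cv2.undistortPoints(np.array(uv,float).reshape(-1,1,2),np.array(f['camera_matrix']),np.array(f['dist'])).reshape(-1,2)
      ~~~~~~~~~~~~~~~~~~~^^^^^^^^^^^^^^^^^^^^^^^^^^^^^^^^^^^^^^^^^^^^^^^^^^^^^^^^^^^^^^^^^^^^^^^^^^^^^^^^^^^^^
cv2.error: OpenCV(4.12.0) /io/opencv/modules/calib3d/src/undistort.dispatch.cpp:347: error: (-215:Assertion failed) CV_IS_MAT(_src) && CV_IS_MAT(_dst) && (_src->rows == 1 || _src->cols == 1) && (_dst->rows == 1 || _dst->cols == 1) && _src->cols + _src->rows - 1 == _dst->rows + _dst->cols - 1 && (CV_MAT_TYPE(_src->type) == CV_32FC2 || CV_MAT_TYPE(_src->type) == CV_64FC2) && (CV_MAT_TYPE(_dst->type) == CV_32FC2 || CV_MAT_TYPE(_dst->type) == CV_64FC2) in function 'cvUndistortPointsInternal'
```

Run:
```python
from h import *
P=[]
for i in range(4):
    f=grab('wrist'); P.append(sense()['tool_pos'])
print(np.round(P,1)); s=sense()
im=f['img'].copy()
for x in proj(f,[[525.9,186,84],[509.1,64.4,84]]): cv2.drawMarker(im,tuple(int(v) for v in x.round()),(255,0,0),0,5); print(x)
cv2.imwrite('pics/c9.png',np.hstack([cv2.resize(im[195:265,x-40:x+40],(400,350),interpolation=cv2.INTER_CUBIC) for x in (198,351)])[:,:,::-1])
```

```text
[[514.7 122.6 177.8]
 [514.6 122.7 177.8]
 [514.4 122.8 177.6]
 [514.2 122.9 177.4]]
[203.33209293 224.97636726]
[340.73158044 222.38604722]
```

View pics/c9.png

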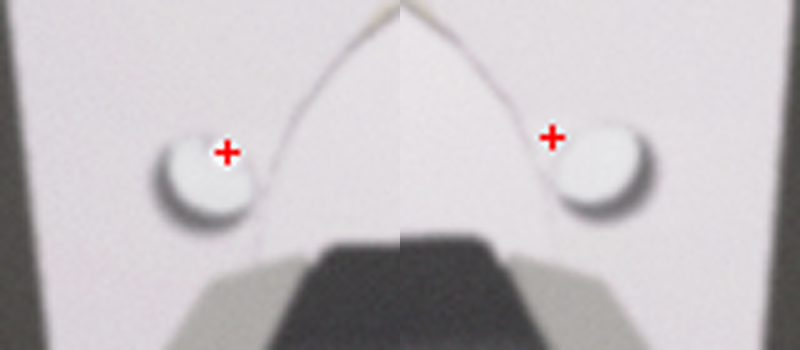

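The holes are at px (199,231.4) and (351.6,229.4), with light dock surface seen through them. Now I'll work out the offset to the pegs.

Run:
```python
from h import *
f=grab('wrist'); s=sense(); M=rot(s['ee_rot']); print(np.round(s['tool_pos'],1))
p=onz(f,[[199,231.4],[351.6,229.4]],s['tool_pos'][2]-70); print(p.round(1),np.linalg.norm(p[0]-p[1]))
v=p[0]-p[1]; print('yaw',np.arctan2(-v[0],v[1])); c=p.mean(0)
for g in ([517.5,125.2],):
    print('err tool mm',(M.T@(np.array([*g,c[2]])-c)).round(1))
```

```text
[514.1 122.9 177.1]
[[526.8 183.8 107.1]
 [509.   60.5 107.1]] 124.64671456394656
yaw -0.1430498916424374
err tool mm [-0.9 -2.9 -0. ]
```

Request:
{"method": "send_rows", "body": {
  "increments": [
    [-0.003, -0.01, 0, 0],
    [-0.003, -0.01, 0.015, 0],
    [-0.003, -0.01, 0.03, 0],
    [-0.003, -0.01, 0.045, 0],
    [-0.003, -0.01, 0.06, 0],
    [-0.003, -0.01, 0.065, 0],
    [-0.003, -0.01, 0.065, 0],
    [-0.003, -0.01, 0.065, 0]
  ]
}}

```text
time: 22.43
tool_pos: [513.1, 126.0, 156.6]
ee_rot: [0.997, -0.078, -0.0, 0.0]
force: [0.3, 0.1, -3.4]
grip_width: 69.5
grasp_force: 39.9
```

Request:
{"method": "send_rows", "body": {
  "increments": [
    [0, 0, 0.008, 0],
    [0, 0, 0.016, 0],
    [0, 0, 0.024, 0],
    [0, 0, 0.032, 0],
    [0, 0, 0.032, 0]
  ]
}}

```text
time: 22.85
tool_pos: [512.7, 126.0, 146.4]
ee_rot: [0.997, -0.078, -0.001, 0.0]
force: [0.6, 0.2, -3.6]
grip_width: 69.9
grasp_force: 39.9
```

Request:
{"method": "send_rows", "body": {
  "increments": [
    [0, 0, 0.008, 0],
    [0, 0, 0.016, 0],
    [0, 0, 0.024, 0],
    [0, 0, 0.032, 0],
    [0, 0, 0.032, 0],
    [0, 0, 0.032, 0]
  ]
}}

```text
time: 23.35
tool_pos: [513.3, 126.1, 137.6]
ee_rot: [0.997, -0.078, 0.0, -0.0]
force: [0.4, 0.6, -2.2]
grip_width: 69.9
grasp_force: 40.0
```

Run:
```python
from h import *
f=grab('wrist'); s=sense(); print(np.round(s['tool_pos'],1),np.round(s['force'],1),np.round(s['moment'],2))
g=cv2.cvtColor(f['img'],cv2.COLOR_RGB2GRAY); print(g[215:248:3,180:222:3]); print(g[215:248:3,330:372:3])
print(proj(f,[[525.9,186,84],[509.1,64.4,84]]).round(1))
```

```text
[513.3 126.  137.6] [-0.2  0.2 -3.2] [-0.   -0.04  0.03]
[[223 223 222 221 222 222 222 221 225 221 222 223 223 203]
 [221 223 221 223 222 221 223 224 222 223 224 223 214 222]
 [221 222 224 221 221 217 216 217 223 226 225 223 212 225]
 [222 224 222 217 203 213 174 169 191 221 225 218 224 225]
 [222 223 221 180 189 178 169 168 172 195 223 209 225 226]
 [222 222 220 162 168 183 184 180 179 182 220 222 225 226]
 [222 222 222 181 192 200 204 200 186 203 208 223 224 226]
 [221 222 221 200 241 245 221 206 189 188 217 224 224 224]
 [222 220 222 221 250 252 226 199 159 207 218 224 225 224]
 [221 221 221 220 223 224 213 204 215 222 220 224 224 224]
 [220 221 220 221 221 220 221 222 222 221 219 219 210 213]]
[[224 213 225 226 226 227 224 225 225 226 227 226 227 225]
 [230 219 225 228 226 228 225 224 225 226 226 225 227 227]
 [231 228 223 230 229 222 190 176 210 216 220 228 227 227]
 [229 229 216 228 224 178 166 166 172 211 164 223 227 226]
 [229 230 226 225 201 162 164 172 178 179 143 211 229 228]
 [227 228 230 221 206 166 171 183 190 201 183 206 226 227]
 [228 229 230 224 212 187 180 193 217 243 211 221 226 226]
 [228 227 227 226 220 162 175 198 248 254 227 226 226 226]
 [227 227 227 227 226 219 193 197 220 236 227 226 227 226]
 [225 227 227 227 223 224 224 223 223 225 224 224 226 224]
 [184 213 221 224 219 222 223 222 222 224 225 224 224 224]]
[[194.9 237.7]
 [355.9 234.7]]
```

The pegs show inside both holes, and there's no contact force yet. Lowering until it seats.

Request:
{"method": "send_rows", "body": {
  "increments": [
    [0, 0, 0.008, 0],
    [0, 0, 0.016, 0],
    [0, 0, 0.024, 0],
    [0, 0, 0.03, 0],
    [0, 0, 0.03, 0],
    [0, 0, 0.03, 0]
  ]
}}

```text
time: 23.9
tool_pos: [515.1, 126.1, 136.5]
ee_rot: [0.997, -0.077, 0.001, 0.0]
force: [-20.1, -1.8, 40.3]
grip_width: 69.7
grasp_force: 40.0
```

Run:
```python
from h import *
s=sense(); print(np.round(s['tool_pos'],1),np.round(s['force'],1),np.round(s['moment'],2))
```

```text
[515.1 126.1 136.5] [-20.1  -1.8  40.3] [-0.35  3.62  0.09]
```

Contact at z 136.5, matching the seated height. Relaxing the press, then opening.

Request:
{"method": "send_rows", "body": {
  "increments": [
    [0, 0, -0.01, 0],
    [0, 0, -0.018, 0],
    [0, 0, -0.022, 0],
    [0, 0, -0.022, 0],
    [0, 0, -0.022, 0]
  ]
}}

```text
time: 24.32
tool_pos: [514.4, 126.1, 136.5]
ee_rot: [0.997, -0.078, 0.001, -0.0]
force: [1.5, 1.6, 6.8]
grip_width: 69.9
grasp_force: 40.0
```

Request:
{"method": "send_rows", "body": {
  "increments": [
    [0, 0, 0, 0],
    [0, 0, 0, 0],
    [0, 0, 0, 0],
    [0, 0, 0, 0],
    [0, 0, 0, 0],
    [0, 0, 0, 0]
  ],
  "claw": 1
}}

```text
time: 24.82
tool_pos: [512.6, 125.9, 134.5]
ee_rot: [0.997, -0.078, -0.001, 0.0]
force: [-0.3, -0.2, -1.6]
grip_width: 94.1
grasp_force: 0.0
```

Run:
```python
from h import *
f=grab('wrist'); s=sense(); print(np.round(s['tool_pos'],1),np.round(s['force'],1),s['grip_width'])
```

```text
[512.7 126.  134.6] [-0.1  0.   0.2] 93.86947581479056
```

Request:
{"method": "send_rows", "body": {
  "increments": [
    [0, 0, -0.04, 0],
    [0, 0, -0.1, 0],
    [0, 0, -0.2, 0],
    [0, 0, -0.32, 0],
    [0, 0, -0.44, 0],
    [0, 0, -0.55, 0],
    [0, 0, -0.55, 0]
  ]
}}

```text
time: 25.45
tool_pos: [516.3, 126.2, 309.5]
ee_rot: [0.997, -0.078, 0.007, -0.001]
force: [0.5, 0.4, 1.2]
grip_width: 93.7
grasp_force: 0.0
```

Request:
{"method": "send_rows", "body": {
  "increments": [
    [-0.03, -0.1, 0, -0.2],
    [-0.06, -0.2, 0, -0.4],
    [-0.09, -0.32, 0, -0.6],
    [-0.12, -0.44, 0, -0.8],
    [-0.15, -0.56, 0, -0.95],
    [-0.19, -0.68, 0, -0.95],
    [-0.209, -0.758, 0, -0.95],
    [-0.209, -0.758, 0, -0.95]
  ],
  "claw": -0.3
}}

```text
time: 26.12
tool_pos: [485.2, 364.0, 300.1]
ee_rot: [0.985, 0.172, -0.0, -0.0]
force: [1.1, 0.1, -0.3]
grip_width: 44.3
grasp_force: 0.0
```

Request:
{"method": "send_rows", "body": {
  "increments": [
    [0, 0, 0, -0.22],
    [0, 0, 0, -0.44],
    [0, 0, 0, -0.66],
    [0, 0, 0, -0.88],
    [0, 0, 0, -0.95],
    [0, 0, 0, -0.95]
  ]
}}

```text
time: 26.62
tool_pos: [486.7, 359.6, 300.3]
ee_rot: [0.913, 0.407, -0.0, 0.0]
force: [-0.6, 0.6, -0.6]
grip_width: 32.7
grasp_force: 0.0
```

Request:
{"method": "send_rows", "body": {
  "increments": [
    [0, 0, 0, -0.22],
    [0, 0, 0, -0.44],
    [0, 0, 0, -0.66],
    [0, 0, 0, -0.85],
    [0, 0, 0, -0.85],
    [0, 0, 0, -0.85]
  ]
}}

```text
time: 27.12
tool_pos: [486.6, 360.0, 300.3]
ee_rot: [0.802, 0.597, 0.0, 0.0]
force: [0.7, -0.2, -0.2]
grip_width: 32.6
grasp_force: 0.0
```

Run:
```python
from h import *
f=grab('wrist'); s=sense(); q=s['ee_rot']; print(np.round(s['tool_pos'],1),2*np.arctan2(q[1],q[0]))
k=[486.3,360.3,112]; print('pred knob top px',proj(f,[[486.3,360.3,122],[443.7,216.5,84]]).round(1), loc(k).round(3))
for b in blob(f['img'],225,335,150,280,lambda a:a.max(2)<45): print(b[:3]) if b[0]>30 else 0
t=grab('top'); pr=proj(t,[[486.3,360.3,122]])[0]; print('top pred',pr)
# seated filter: holes & rib in the top view
g=t['img']
x,y=pr.astype(int)
for b in blob(g,x-20,x+20,y-20,y+20,lambda a:a.min(2)>160): print('Tarm',b[:3])
W=[[525.9,186,70],[509.1,64.4,70]];print('holes pred top',proj(t,W).round(1)); save(t,'t10.png'); save(f,'w10.png')
```

```text
[486.6 360.  300.2] 1.2803823561238419
pred knob top px [[274.7 204.2]
 [275.3 301. ]] [ 0.001 -0.001  0.627]
top pred [153.29836573 235.89450183]
Tarm (np.int32(18), [148.7, 232.6], [147, 231, 5, 5])
Tarm (np.int32(62), [165.5, 237.9], [159, 234, 14, 9])
holes pred top [[224.  221.8]
 [269.7 228.1]]
```

The top view shows arm pieces at (148.7,232.6) and (165.5,237.9) with the dark knob between, where predicted (153,236). Descending and closing the keeper along the arc.

Request:
{"method": "send_rows", "body": {
  "increments": [
    [0, 0, 0.1, 0],
    [0, 0, 0.22, 0],
    [0, 0, 0.34, 0],
    [0, 0, 0.46, 0],
    [0, 0, 0.55, 0],
    [0, 0, 0.6, 0],
    [0, 0, 0.62, 0],
    [0, 0, 0.62, 0]
  ]
}}

```text
time: 27.88
tool_pos: [485.6, 359.9, 112.5]
ee_rot: [0.801, 0.598, -0.002, -0.0]
force: [-0.1, 0.2, -1.0]
grip_width: 33.2
grasp_force: 0.0
```

Request:
{"method": "send_rows", "body": {
  "increments": [
    [0, 0, 0, 0],
    [0, 0, 0, 0],
    [0, 0, 0, 0],
    [0, 0, 0, 0]
  ],
  "claw": -0.64,
  "squeeze": 5
}}

```text
time: 28.22
tool_pos: [487.3, 360.8, 115.7]
ee_rot: [0.801, 0.599, 0.001, 0.0]
force: [-0.6, -1.4, -0.1]
grip_width: 17.0
grasp_force: 0.0
```

Request:
{"method": "send_rows", "body": {
  "increments": [
    [-0.0005, 0.0225, 0, 0.086],
    [-0.002, 0.045, 0, 0.172],
    [-0.0046, 0.0673, 0, 0.258],
    [-0.0081, 0.0895, 0, 0.344],
    [-0.0126, 0.1115, 0, 0.43],
    [-0.0181, 0.1334, 0, 0.516],
    [-0.0246, 0.1549, 0, 0.602],
    [-0.032, 0.1761, 0, 0.6875]
  ]
}}

```text
time: 28.88
tool_pos: [534.9, 336.4, 114.9]
ee_rot: [0.896, 0.445, 0.0, -0.0]
force: [-1.2, 0.8, -0.1]
grip_width: 16.7
grasp_force: 0.3
```

Request:
{"method": "send_rows", "body": {
  "increments": [
    [-0.0005, 0.0225, 0, 0.086],
    [-0.002, 0.045, 0, 0.172],
    [-0.0046, 0.0673, 0, 0.258],
    [-0.0081, 0.0895, 0, 0.344],
    [-0.0126, 0.1115, 0, 0.43],
    [-0.0181, 0.1334, 0, 0.516],
    [-0.0246, 0.1549, 0, 0.602],
    [-0.032, 0.1761, 0, 0.6875]
  ]
}}

```text
time: 29.55
tool_pos: [571.2, 296.8, 114.9]
ee_rot: [0.961, 0.277, 0.0, -0.0]
force: [-1.6, 0.8, -0.2]
grip_width: 16.9
grasp_force: 0.3
```

Request:
{"method": "send_rows", "body": {
  "increments": [
    [-0.0005, 0.0225, 0, 0.086],
    [-0.002, 0.045, 0, 0.172],
    [-0.0046, 0.0673, 0, 0.258],
    [-0.0081, 0.0895, 0, 0.344],
    [-0.0126, 0.1115, 0, 0.43],
    [-0.0181, 0.1334, 0, 0.516],
    [-0.0246, 0.1549, 0, 0.602],
    [-0.032, 0.1761, 0, 0.6875]
  ]
}}

```text
time: 30.22
tool_pos: [591.2, 246.9, 114.8]
ee_rot: [0.995, 0.101, 0.0, -0.0]
force: [-0.6, 0.8, -0.8]
grip_width: 16.7
grasp_force: 0.3
```

Run:
```python
from h import *
s=sense(); q=s['ee_rot']; v=np.array(s['tool_pos'])[:2]-[443.7,216.5]; print(np.round(s['tool_pos'],1),np.linalg.norm(v),np.arctan2(v[1],v[0])+.137,2*np.arctan2(q[1],q[0]),s['force'],s['grip_width'])
```

```text
[591.2 246.9 114.8] 150.60995875127816 0.34044561834980214 0.2015561701890053 [-0.60964146  0.83770785 -0.76451997] 16.71673141111992
```

Request:
{"method": "send_rows", "body": {
  "increments": [
    [-0.0005, 0.0225, 0, 0.086],
    [-0.002, 0.045, 0, 0.172],
    [-0.0046, 0.0673, 0, 0.258],
    [-0.0081, 0.0895, 0, 0.344],
    [-0.0126, 0.1115, 0, 0.43],
    [-0.0181, 0.1334, 0, 0.516],
    [-0.0246, 0.1549, 0, 0.602],
    [-0.032, 0.1761, 0, 0.6875]
  ]
}}

```text
time: 30.88
tool_pos: [592.5, 193.6, 114.9]
ee_rot: [0.997, -0.079, 0.0, -0.001]
force: [-0.2, 8.7, -1.4]
grip_width: 18.5
grasp_force: 4.6
```

Request:
{"method": "send_rows", "body": {
  "increments": [
    [0, 0.005, 0, 0],
    [0, 0.01, 0, 0],
    [0, 0.01, 0, 0],
    [0, 0.01, 0, 0]
  ]
}}

```text
time: 31.22
tool_pos: [592.3, 193.0, 114.8]
ee_rot: [0.997, -0.078, 0.001, -0.003]
force: [3.0, 9.3, -3.2]
grip_width: 19.4
grasp_force: 5.0
```

Run:
```python
from h import *
s=sense(); q=s['ee_rot']; v=np.array(s['tool_pos'])[:2]-[443.7,216.5]; print(np.round(s['tool_pos'],1),np.linalg.norm(v),np.arctan2(v[1],v[0])+.137,np.round(s['force'],1),s['grip_width'],s['grasp_force'])
```

```text
[592.3 193.  114.8] 150.46530488662358 -0.019788032824947344 [ 3.   9.3 -3.2] 19.377194406573672 5.000763237476349
```

The keeper met its stop with about 9 N resisting, at an angle of about 0. Opening, lifting clear and checking.

Request:
{"method": "send_rows", "body": {
  "increments": [
    [0, 0, 0, 0],
    [0, 0, 0, 0],
    [0, 0, 0, 0],
    [0, 0, -0.1, 0],
    [0, 0, -0.22, 0],
    [0, 0, -0.34, 0],
    [0, 0, -0.46, 0],
    [0, 0, -0.55, 0]
  ],
  "claw": -0.3
}}

```text
time: 31.88
tool_pos: [592.5, 190.1, 283.2]
ee_rot: [0.997, -0.078, 0.002, -0.0]
force: [0.3, 0.0, 0.2]
grip_width: 32.9
grasp_force: 0.0
```

Request:
{"method": "send_rows", "body": {
  "increments": [
    [-0.12, 0, -0.1, 0],
    [-0.24, 0, -0.2, 0],
    [-0.36, 0, -0.25, 0],
    [-0.45, 0, -0.25, 0],
    [-0.45, 0, -0.25, 0],
    [-0.45, 0, -0.25, 0]
  ]
}}

```text
time: 32.38
tool_pos: [457.8, 211.4, 355.4]
ee_rot: [0.997, -0.077, 0.001, -0.0]
force: [-0.2, -0.0, -0.4]
grip_width: 32.8
grasp_force: 0.0
```

Run:
```python
from h import *
s=sense(); print(np.round(s['tool_pos'],1),np.round(s['force'],1))
f=grab('wrist'); t=grab('top'); save(f,'w11.png'); save(t,'t11.png')
c=np.array([517.4,125.2]);a=-.137;ex=np.array([np.cos(a),np.sin(a)]);ey=np.array([-ex[1],ex[0]])
D=lambda x,y,z:[*(c+x*ex+y*ey),z]
for n,g in (('wrist',f),('top',t)):
    print(n,'knob,tip,rib pred',proj(g,[D(65,80,122),D(93,80,82),D(0,0,152)]).round(1).tolist())
    for th in (35,45,60):
        for b in blob(g['img'],0,560,0,420,lambda A:A.max(2)<th):
            if 15<b[0]<3000 and (n=='wrist' and 150<b[1][1]<330 and 100<b[1][0]<450 or n=='top' and 200<b[1][0]<290 and 180<b[1][1]<270): print(n,th,b[:3])
# plate corners pred vs grey edges along dock x and y axes in the wrist view
gr=cv2.cvtColor(f['img'],cv2.COLOR_RGB2GRAY).astype(int)
for nm,pts in (('+x',[D(u,-70,70) for u in range(50,72,2)]),('-y',[D(40,-u,70) for u in range(80,104,2)])):
    px=proj(f,pts); print(nm,[int(gr[int(y),int(x)]) if 0<=y<420 and 0<=x<560 else -1 for x,y in px.round()])
```

```text
[457.8 211.4 355.4] [-0.2 -0.  -0.4]
wrist knob,tip,rib pred [[271.1, 89.0], [271.1, 71.8], [339.0, 141.9]]
wrist 45 (np.int32(171), [244.8, 279.2], [238, 255, 13, 47])
wrist 45 (np.int32(241), [307.0, 283.0], [302, 255, 13, 55])
wrist 45 (np.int32(2196), [162.7, 311.0], [114, 292, 99, 38])
wrist 45 (np.int32(2094), [390.5, 310.8], [339, 292, 99, 38])
wrist 45 (np.int32(20), [362.8, 326.0], [359, 323, 8, 7])
wrist 60 (np.int32(85), [271.0, 296.9], [262, 291, 19, 15])
top knob,tip,rib pred [[218.9, 194.5], [221.8, 185.9], [245.6, 223.0]]
top 60 (np.int32(66), [217.5, 183.2], [208, 175, 27, 24])
top 60 (np.int32(25), [247.0, 266.5], [238, 265, 17, 6])
+x [189, 187, 186, 188, 188, 195, 197, 195, 199, 196, 201]
-y [185, 189, 187, 185, 184, 189, 195, 198, 191, 166, 118, 58]
```

Run:
```python
from h import *
f={'w':cv2.imread('pics/w11.png',0).astype(int)}
g=f['w']; print('cols 247..297 step3, rows 62..125 step 4'); print(g[62:126:4,247:298:3])
w=grab('wrist'); s=sense()
c=np.array([517.4,125.2]);a=-.137;ex=np.array([np.cos(a),np.sin(a)]);ey=np.array([-ex[1],ex[0]])
H=c-85*ex+80*ey
# arm centre line: at radii along the arm, bright-strip centre across it
from numpy.linalg import norm
for r in (50,80,100,120,130):
    P=[[*(H+r*ex+u*ey),82] for u in np.arange(-25,26,1.)]; px=proj(w,P); v=cv2.remap(w['img'].max(2),px[:,0].astype(np.float32).reshape(1,-1),px[:,1].astype(np.float32).reshape(1,-1),1)[0]
    print(r,v[::2].tolist())
EX=[]
for x in np.arange(40,80,2.):
    px=proj(w,[[*(c+x*ex+y*ey),70] for y in np.arange(-75,-40,1.)]).astype(int); EX.append(int(w['img'].mean(2)[px[:,1],px[:,0]].mean()))
print('x edge',EX)
```

```text
cols 247..297 step3, rows 62..125 step 4
[[ 58  58  63  56  59  59  59  64  61  60  60  59  63  59  62  61  61]
 [ 59  55  65  76  84  83  85  85  86  84  85  90  91  94  99  97  99]
 [ 63  62  77 174 194 192 153 140 139 139 140 147 196 191 191 192 193]
 [ 63  62  77 175 197 182 132 135 132 132 131 138 191 196 195 195 193]
 [ 63  62  72 172 193 181 131 130 130 130 131 135 192 197 197 196 196]
 [ 62  66  65 167 196 181 121 215 241 241 118  95 194 198 196 195 192]
 [ 62  63  67 171 194 192 186  95  78  93 180 195 197 197 200 195 197]
 [ 65  60  71 168 194 196 177  76  81  83 155 194 194 197 194 194 196]
 [ 64  63  70 164 199 197 191  79  69  64 162 198 196 198 199 198 195]
 [ 60  62  69 159 197 196 191 187 151 193 187 193 196 193 194 195 192]
 [ 63  66  68 156 195 194 195 226 247 247 193 193 193 191 192 191 192]
 [ 62  65  67 149 196 193 193 227 247 247 195 191 191 191 191 194 193]
 [ 67  66  70 147 192 192 190 226 247 247 197 194 191 193 193 191 191]
 [ 68  67  72 146 194 193 194 224 247 248 201 191 194 192 194 193 193]
 [ 64  66  65 140 193 195 194 221 248 249 200 194 195 191 194 192
[... 153 characters left out ...]
49, 235, 204, 198, 206, 208, 208, 207, 203, 187, 147, 91]
80 [188, 170, 163, 172, 175, 169, 172, 189, 198, 206, 233, 250, 252, 251, 249, 237, 209, 199, 201, 201, 201, 202, 200, 181, 142, 90]
100 [199, 200, 198, 199, 199, 198, 199, 198, 197, 199, 230, 250, 251, 251, 249, 235, 205, 196, 201, 198, 198, 199, 197, 177, 128, 80]
120 [197, 198, 201, 197, 199, 197, 199, 197, 197, 202, 235, 250, 251, 250, 248, 230, 198, 196, 198, 198, 198, 199, 194, 176, 132, 86]
130 [196, 196, 197, 196, 197, 199, 198, 198, 198, 208, 238, 250, 251, 250, 248, 232, 202, 196, 196, 196, 197, 195, 193, 174, 127, 81]
x edge [189, 189, 189, 189, 189, 189, 189, 189, 189, 192, 196, 198, 198, 198, 198, 198, 198, 199, 199, 199]
```

The arm's bright strip lies on the shut line at every radius and its tip ends under the dark catch. The plate edges are at x≈59 and y≈-91 on the seat, and the gripper is clear of everything. Handing in.

```bash
python3 -c "
from plant import job; print(job.close_job())"
```

```text
the job is handed in; nothing more can be done
None
```

The job is handed in at about 32 s: the filter is fully home on both pegs, the keeper is shut with its tip in the catch, the gripper is clear, and the roll, tin and block were not touched. Two things to know: I laid the filter on the open mat to turn it upright, and while held it briefly pressed on the rack (about 20 N).

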